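# Move the support bracket from its storage hook to the slotted upright

## Robot

A 7-joint arm with a two-finger parallel gripper is mounted at the origin on a cart in front of the work surface, level with it; the furniture and walls round the work are solid. World frame = base frame: x ahead of the robot, y to its left, z up, the work surface at z = 0. Lengths are in m, angles in rad, forces in N, time in s.
With the tool pointing down it reaches from about 0.4 to 0.85 m from the base axis. Payload 4.5 kg.
Tool frame: the origin (TCP) lies between the finger pads; the fingertips stand r.tip_reach ahead of it and the grasp point (between the pads) lies 11 mm behind it (r.tip_reach is the distance from the TCP to the fingertips, in m); z points along the fingers, y is the line along which they close (so a half turn about z gives the same grasp; the last joint's range is limited). The gripper opens to 88 mm and grips with 3 to 60 N. Pads are 18 mm wide; open, the fingers measure 123 mm over their backs; the gripper's body (75 mm by 187 mm) begins 45 mm behind the grasp point.
Start: joints at [1.37, 0.689, -0.195, 1.565, 0.157, 0.902, -0.215], TCP at [0.145, -0.608, 0.247] pointing down, gripper open.
Joint ranges: [-3.01, 3.01], [-0.46, 2.08], [-1.47, 1.51], [0.13, 2.56], [-1, 4.14], [0.04, 2.09], [-2.66, 2.66]. Speed limits (rad/s): [2.57, 2.57, 3.14, 3.14, 3.14, 3.14, 3.14].

## Interface

Orientations are given as a unit quaternion [x, y, z, w].
In Python, from plant import r, vision, workorder gives the robot as it stands.
- The arm moves only by the tool drive_tool, never from a script. Its argument "targets" is a list of rows, each an object of numbers: "tx", "ty", "tz": the shift along the world's x, y, z in units of 0.03 m (1.0 is 0.03 m); "wx", "wy", "wz": the turn, a rotation vector about the world's x, y, z in units of 60 degrees (1.0 is 60 degrees); "claw": the opening, from -1 (shut) to 1 (fully open). A call has exactly 8 rows; each row shifts and turns the commanded pose from where the row before left it; what a row does not reach is not made up. A row lasts 1/10 s, in which the tool goes at most 50 mm and 8.59 degrees, less where a joint would pass 70% of its speed; a pose out of reach is approached as far as the arm can. A call with a number of a shift or a turn outside -1 to 1 is refused whole. A call with a gripper value outside its range is refused whole. The fingers move at their own pace and stop on an object; "force" is the grip in N (left out, the last holds). Time passes only in rows, so rows that do not move let the fingers close, or fill a call up. It gives the time, the measured TCP pose, the force, the opening and the grip force at its end, in the units of the state.
- r.get_state(): the state, without advancing time (a new reading comes with each control period).
- vision.snapshot(name): name is "scene" or "top" or "wrist"; returns a dict with "image" (480x640x3 uint8, blue, green, red), "range_z" (480x640 float32, m along the optical axis (not along the pixel's ray), 0 where there is no reading), "K" (3x3 intrinsics, pixels), "cam_to_world" (4x4, takes a point from camera to world coordinates). Camera axes: x right, y up, looking along -z (the intrinsics and any distortion apply to the point x, -y, -z); pixel columns grow to the right and rows downward; lengths in m; the calibration is good to about 2 mm. The wrist camera is an equidistant fisheye: a pixel r from the principal point sees the ray r / f radians off the axis. A picture is of the moment at which its call begins.
- workorder.finish_job(): hands the job in; it is judged then, once.
The state is a dict: "clock": time; "q": joint angles; "qd": joint speeds; "joint_torque": joint torques, N m; "tool_pos": TCP position; "eef_rot": TCP orientation; "contact_force": force on the tool from outside, world axes, zero at the start; "moment": the same for the moment, N m; "opening": opening from 0.0 (shut) to 1.0 (fully open); "finger_force": force on a finger pad.
Only numpy, scipy, OpenCV 4.12 (cv2) and the standard library are available. Lean on these libraries where they do the work, as an engineer would, in place of code of your own. Each camera call takes 0.05 s, during which the arm holds its last target. There are 200 camera calls.

## Task

The blue support bracket is hanging by its wire eye on the hook of the storage stand. Lift it up and off the hook, carry it to the slotted upright without setting it down, hook both of its tabs into the two slots, and press it down until it is fully home and the orange catch has snapped back out to lock it. Leave the other things on the desk where they are.

Things in the scene. Friction and masses are not known exactly. Their poses are not given: they have to be found in the camera images.
- support_bracket: Blue loose bracket with an arm, 0.2-0.33 kg. Origin: back face of its flange, at the flange's foot, mid-width. x points backwards out of the back face (to what carries it), z up. Flange 34 mm wide, x -5..0, z 0..130 mm. A bar 12 mm wide (y), z 101..129 mm, runs x -4..-136 mm; 18 mm wide black end block, x -132..-146, z 100..144 mm; a thin strut (6 mm in y) slants below the bar, mid-plane.
- bracket_grip (a point): Point on the top edge of the blue bar, mid-width, 65 mm in front of the flange's back face and 129 mm above its foot: a good place to pinch the bar across its 12 mm (28 mm tall here). Axes of the support bracket.
- bracket_eye (a point): Middle of the opening of the steel wire eye (wire 7 mm thick, in the bracket's y-z plane) on top of the flange: 3.5 mm in front of the back face, 148 mm above the foot. Opening 130 to 164.5 mm above the foot, about 21 mm wide; eye top at 171.5 mm.
- bracket_tab (a point): Upper tab of the support bracket, where the underside of its neck leaves the back face: x 0, z 100 mm from the bracket's origin. The lower tab is alike, 55 mm lower. Each is 6 mm wide (y): a neck 10 mm tall, ending in a hook at x 6..12 mm that reaches from the neck's top to 16 mm below its underside (26 mm in all).
- bracket_foot (a point): Foot lip of the flange (the bracket's origin): 5 mm tall strip at z 0..5 mm; above it a window 20 mm wide at z 5..20 mm, into which the orange catch snaps when the bracket is home.
- storage_stand: Fixed wooden post, 40 mm wide, 238 mm tall, on a dark base plate 10 mm thick, 120 mm wide, from 50 mm in front of the post's face to 80 mm behind. Origin: at desk height below the middle of the front face; x points backwards, z up. The bracket starts hanging on its hook, at x -12, y 0, z 51 mm in this frame (within 2 mm), with the same axes, tab ends against the post.
- hook_tip (a point): Top of the upturned end of the steel hook (8 mm round bar, standing out of the post to -x; its end's front at x -28 mm, the bar's top 10 mm below this point). To come off, the support bracket must rise 11 to 25 mm (18 is good), then go 25 mm or more to the stand's -x.
- upright: Fixed aluminium channel, 52 mm wide, 30 mm deep, 209 mm tall with black cap, on a dark base plate 150 x 130 x 10 mm (65 mm in front of the face). Origin: at desk height below the middle of the front face; x points backwards into the channel, z up. Front sheet 4 mm thick with two slots on the centre line, each 13 mm wide, 36 mm tall.
- slot_upper (a point): Middle of the upper slot, on the front face: 168 mm above the desk (slot from 150 to 186 mm).
- slot_lower (a point): Middle of the lower slot, on the front face: 113 mm above the desk (slot from 95 to 131 mm).
- seat (a point): Where the bracket's origin is when home (axes agree): on the upright's face, centre line, 50 mm above the desk; tab necks rest on the slots' lower edges. To enter, hold the bracket 18 to 25 mm above home (22 is good), move in along +x until flange meets face, then go down. The last 15 mm or so push the catch in: about 8 to 15 N more than the bracket's weight.
- catch (a joint): Orange sprung catch nose: cone 12 mm across, 5 mm out of the upright's face, centred 12 mm above the seat. 0 = out, up to 0.007 m as it is pushed in. Out before the bracket comes; the lip at the flange's foot pushes it in on the way down, and it snaps out into the flange's window when the bracket is home.
- desk_mug: White spotted mug, 92 x 127 x 93 mm, bystander; origin under its middle.
- notebook: Red notebook, 148 x 109 x 16 mm, bystander; origin under its middle.
- tape: Roll of beige tape lying flat, 103 x 101 x 25 mm, bystander; origin under its middle.
- scissors: Scissors with red handles, 199 mm long, bystander; origin under the middle.
- spray: Brown jar with green cap, 48 mm across, 80 mm tall, bystander; origin under its middle.

How it is judged:
By the outcome, as a careful person would: the job done as asked, in the order asked, and still so for the second after the job is handed in, with the robot touching nothing.
It also fails if it takes over 48 s, if anything falls off the work surface, if the arm or the gripper's body presses on something with over 40 N, if the wrist force passes 120 N, or if a joint passes its speed limit or range.

## Working session

There is one attempt and no reset: what is moved stays moved. The work goes in short steps, Python scripts to look and compute and a tool call to move; the robot and the scene stay as the last step left them, time stands still between calls to the robot, and variables do not carry over. Pictures are saved under pics/ and viewed, at most 10 in all, crops included, and the job is handed in when it is done.

Besides the shell and the picture viewer there is one more tool, called after "Emit:" as name(argument=value, ...) on one line, values as JSON. drive_tool: Moves the arm, as the interface text tells. Its arguments: {"type":"object","properties":{"targets":{"type":"array","items":{"type":"object","properties":{"tx":{"type":"number"},"ty":{"type":"number"},"tz":{"type":"number"},"wx":{"type":"number"},"wy":{"type":"number"},"wz":{"type":"number"},"claw":{"type":"number"}}}},"force":{"type":"number"}},"required":["targets"]}

```bash
mkdir -p pics; ls; cat > h.py <<'E'
import numpy as np,cv2
from plant import r,vision,workorder
def world(s,u,v,d=None):
    K=s["K"];T=s["cam_to_world"];u=np.asarray(u,float);v=np.asarray(v,float)
    if d is None:d=s["range_z"][v.astype(int),u.astype(int)]
    p=np.stack([(u-K[0,2])/K[0,0]*d,-(v-K[1,2])/K[1,1]*d,-d],-1)
    return p@T[:3,:3].T+T[:3,3]
E
python3 - <<'E'
from h import *
st=r.get_state();print(st,r.tip_reach)
a=[]
for n in("scene","top"):
    s=vision.snapshot(n);np.savez(n+"0.npz",**s);cv2.imwrite(f"pics/{n}0.png",s["image"]);print(n,s["K"],s["cam_to_world"],[k for k in s])
E
```

```text
pics
{'clock': 0.0, 'q': array([ 1.36977611,  0.69000729, -0.19450527,  1.56631326,  0.15733652,
        0.90252867, -0.21507053]), 'qd': array([ 0.00013174,  0.00070272,  0.00045277,  0.00068031, -0.00105069,
       -0.00061657,  0.00039363]), 'joint_torque': array([-3.45301225e-05, -5.27556753e+01, -1.26720339e+00, -1.53424251e+01,
       -5.26776910e-02,  6.44115120e-03,  1.76034919e-04]), 'tool_pos': array([ 0.145213  , -0.60726605,  0.24590348]), 'eef_rot': array([ 9.93107534e-01,  1.17203066e-01, -1.92730477e-04, -9.10561701e-04]), 'contact_force': array([-0.46527669,  0.25889352,  0.14569574]), 'moment': array([ 0.01599462,  0.04351046, -0.00321538]), 'finger_force': 0.0, 'opening': 0.997931242301685} 0.008
scene [[615.91449968   0.         315.99817729]
 [  0.         615.91449968 249.55180358]
 [  0.           0.           1.        ]] [[-0.33631968  0.60588992 -0.72096219 -0.8793814 ]
 [-0.9417172  -0.22254923  0.25227078  0.50520896]
 [-0.00760125  0.76378613  0.64542464  1.48668529]
 [ 0.          0.          0.          1.        ]] ['image', 'range_z', 'K', 'cam_to_world']
top [[473.06199804   0.         312.13909053]
 [  0.         473.06199804 235.03471537]
 [  0.           0.           1.        ]] [[-0.028968    0.98710362 -0.15743981  0.40166505]
 [-0.99943493 -0.02591581  0.0214053   0.00576482]
 [ 0.01704907  0.15797091  0.98729657  1.33185054]
 [ 0.          0.          0.          1.        ]] ['image', 'range_z', 'K', 'cam_to_world']
```

View pics/scene0.png

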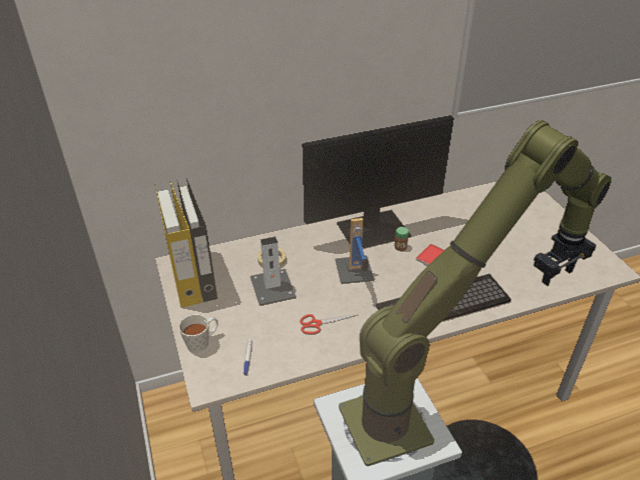

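View pics/top0.png

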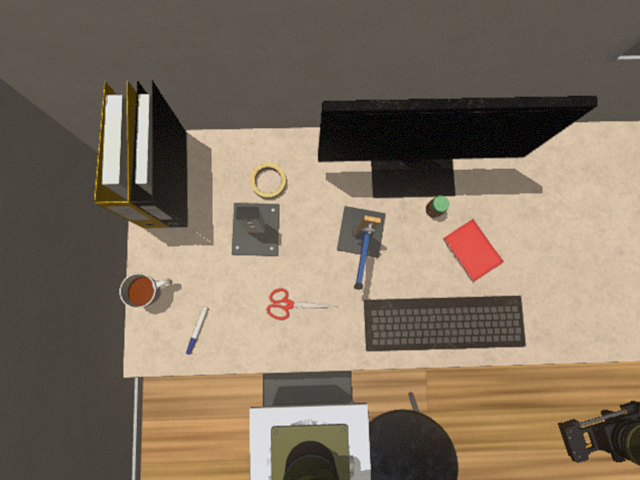

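The scene view shows the slotted upright at about (270,262) and the stand with the blue bracket at (357,245). In the top view the upright's plate is at (256,230), the stand's plate at (361,232), and the blue bar runs from (369,225) to (359,287).

```bash
cat > m.py <<'E'
from h import *
def line(P):
    c=np.median(P,0);_,_,V=np.linalg.svd(P-P.mean(0));return P.mean(0),V[0]
def rayz(s,uv,z):
    uv=np.asarray(uv,float);p=world(s,uv[:,0],uv[:,1],np.ones(len(uv)));o=s["cam_to_world"][:3,3]
    d=p-o;return o+d*((z-o[2])/d[:,2])[:,None]
s=dict(np.load("top0.npz"));im=s["image"];hsv=cv2.cvtColor(im,cv2.COLOR_BGR2HSV)
vv,uu=np.mgrid[:480,:640];W=world(s,uu,vv,s["range_z"])
print("desk z",np.median(W[300:350,330:360,2]))
# bar
m=cv2.inRange(hsv,(100,100,40),(125,255,255));m[:,:330]=0;m[:,420:]=0;m[:200]=0;m[300:]=0
P=W[m>0];print("blue",len(P),P.min(0),P.max(0));Q=P[P[:,2]>.165]
c,d=line(Q[:,:2]);t=(Q[:,:2]-c)@d;print("bar",c,d,t.min(),t.max(),np.median(Q[:,2]),np.degrees(np.arctan2(d[1],d[0])))
# same by ray onto plane z=.18
v,u=np.nonzero(m);
# baseplates
dark=((hsv[...,2]<95)&(np.abs(W[...,2]-.01)<.008)).astype(np.uint8)
for n,(a,b,e,f) in dict(stand=(195,265,325,395),upright=(195,265,225,290)).items():
    k=np.zeros_like(dark);k[a:b,e:f]=dark[a:b,e:f];n_,L,S,C=cv2.connectedComponentsWithStats(k);i=1+np.argmax(S[1:,4])
    v,u=np.nonzero(L==i);P=rayz(s,np.c_[u,v],.01)[:,:2];R=cv2.minAreaRect((P*1000).astype(np.float32));print(n,"plate",R,S[i],np.round(cv2.boxPoints(R)))
    box=W[a-15:b,e:f].reshape(-1,3);
    for lo,hi in((.2,.25),):
        q=box[(box[:,2]>lo)&(box[:,2]<hi)];R=cv2.minAreaRect((q[:,:2]*1000).astype(np.float32));print(n,"top",len(q),R,np.median(q[:,2]),np.round(cv2.boxPoints(R)))
E
python3 m.py
python3 - <<'E'
import cv2
im=cv2.imread("pics/top0.png")[190:300,225:395];cv2.imwrite("pics/topc.png",cv2.resize(im,None,fx=4.6,fy=4.6,interpolation=2))
im=cv2.imread("pics/scene0.png")[200:310,240:400];cv2.imwrite("pics/scc.png",cv2.resize(im,None,fx=4.6,fy=4.6,interpolation=2))
E
```

```text
desk z 0.000826343195901913
blue 211 [ 0.46662689 -0.15754157  0.16551397] [ 0.59193907 -0.12500496  0.18519594]
bar [ 0.52839815 -0.14217439] [-0.97753948  0.2107524 ] -0.06434032375316083 0.06310233067675196 0.1801593437739848 167.8335516108227
stand plate ((618.5557250976562, -162.83718872070312), (115.4261474609375, 127.74762725830078), 78.99444580078125) [344 207  41  50 594] [[ 545. -207.]
 [ 670. -232.]
 [ 692. -118.]
 [ 567.  -94.]]
stand top 206 ((597.0046997070312, -158.04071044921875), (39.55768966674805, 39.3353385925293), 78.43982696533203) 0.2253143539564545 [[ 574. -173.]
 [ 612. -181.]
 [ 620. -143.]
 [ 582. -135.]]
upright plate ((619.598876953125, 109.00308227539062), (87.31878662109375, 54.21225357055664), 54.564125061035156) [248 223  30  22 337] [[572.  89.]
 [616.  58.]
 [667. 129.]
 [623. 160.]]
upright top 286 ((638.398681640625, 136.13861083984375), (51.413055419921875, 31.285785675048828), 88.79557800292969) 0.20991522895025083 [[622. 111.]
 [653. 110.]
 [655. 162.]
 [623. 162.]]
```

View pics/topc.png

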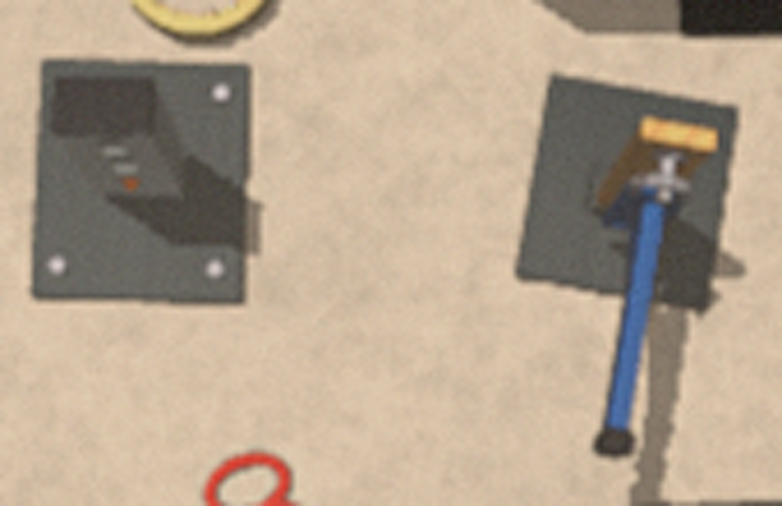

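View pics/scc.png

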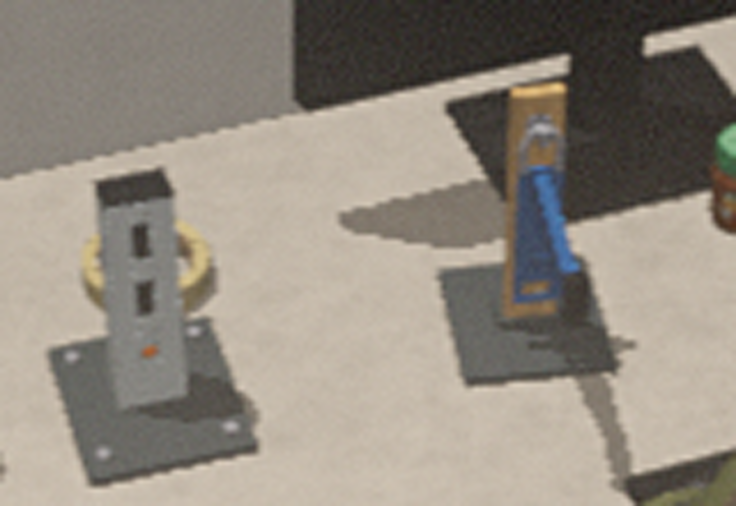

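The crops show the upright's plate corners at crop pixels (42,62), (250,67), (244,303) and (35,297), with its cap at (105,105). The bracket's bar runs from (655,200) to (615,430), with its eye on the hook. Next I get the upright's yaw from the plate corners and cross-check in the scene view.

```bash
cat >> m.py <<'E'
print('----')
c=np.array([(42,62),(250,67),(244,303),(35,297)])/4.6+[225,190]-.4
P=rayz(s,c,.01)[:,:2]*1000;print(P.round(1),P.mean(0),np.linalg.norm(np.roll(P,-1,0)-P,axis=1))
for i,j in((3,0),(2,1)):d=P[j]-P[i];print(np.degrees(np.arctan2(d[1],d[0])))
for i,j in((1,0),(2,3)):d=P[j]-P[i];print(np.degrees(np.arctan2(-d[0],d[1])))
# scene view: upright face by depth
s=dict(np.load("scene0.npz"));W=world(s,uu,vv,s["range_z"]);q=W[235:292,255:292].reshape(-1,3)
f=q[(q[:,2]>.03)&(q[:,2]<.19)&(np.abs(q[:,0]-.622)<.012)];A=np.c_[f[:,1:],np.ones(len(f))];k=np.linalg.lstsq(A,f[:,0],rcond=None)[0]
print("face",len(f),f.min(0),f.max(0),np.median(f,0),k,"yaw",np.degrees(np.arctan(-k[0])),np.std(A@k-f[:,0]))
im=s["image"];hsv=cv2.cvtColor(im,cv2.COLOR_BGR2HSV)
m=cv2.inRange(hsv,(5,120,80),(18,255,255));m[:270]=0;m[285:]=0;m[:,:260]=0;m[:,285:]=0;v,u=np.nonzero(m);print("catch",W[v,u].mean(0),len(v))
g=(W[...,2]>.09)&(W[...,2]<.2)&(hsv[...,2]<90)
for n,(a,b) in dict(up=(240,258),lo=(258,272)).items():
    k=np.zeros(im.shape[:2],np.uint8);k[a:b,264:278]=(cv2.cvtColor(im,6)[a:b,264:278]<75);v,u=np.nonzero(k)
    o=s["cam_to_world"][:3,3];p=world(s,u,v,np.ones(len(u)));d=p-o;X=o+d*((.623-o[0])/d[:,0])[:,None];print(n,len(u),X.mean(0),X.min(0),X.max(0))
E
python3 m.py|sed -n '/----/,$p'
```

```text
----
[[710.6 198.1]
 [704.2  69.3]
 [556.9  75.6]
 [564.  202.8]] [633.94674389 136.4374016 ] [128.92304453 147.41727709 127.3412059  146.65069865]
-1.8263846281223561
-2.4474967539753276
-2.8483589014273267
-3.20214752605739
face 409 [0.61816762 0.11120426 0.03002145] [0.63399176 0.16657644 0.18955724] [0.62919691 0.13856372 0.10684738] [ 0.01353465 -0.00354505  0.62726168] yaw -0.7754309014193932 0.003407381211523936
catch [0.62759145 0.13654839 0.06711145] 4
up 68 [0.623      0.13896202 0.21026112] [0.623      0.11659888 0.16403655] [0.623      0.15734241 0.23342473]
lo 16 [0.623      0.13865799 0.12385308] [0.623      0.13511809 0.11084891] [0.623      0.14269079 0.13486286]
```

Emit:
drive_tool(targets=[{"tx":0.4,"ty":0.7,"tz":0.3,"wz":-0.06,"claw":1},{"tx":0.6,"ty":0.8,"tz":0.3,"wz":-0.06,"claw":1},{"tx":0.7,"ty":0.8,"tz":0.3,"wz":-0.06,"claw":1},{"tx":0.7,"ty":0.8,"tz":0.3,"wz":-0.06,"claw":1},{"tx":0.7,"ty":0.8,"tz":0.3,"wz":-0.06,"claw":1},{"tx":0.7,"ty":0.8,"tz":0.3,"wz":-0.06,"claw":1},{"tx":0.7,"ty":0.8,"tz":0,"wz":-0.07,"claw":1},{"tx":0.7,"ty":0.8,"tz":0,"wz":0,"claw":1}])

```text
validation failed for argument at $.ta...
```

Emit:
drive_tool(targets=[{"tx":0.4,"ty":0.7,"tz":0.3,"wx":0.0,"wy":0.0,"wz":-0.06,"claw":1.0},{"tx":0.6,"ty":0.8,"tz":0.3,"wx":0.0,"wy":0.0,"wz":-0.06,"claw":1.0},{"tx":0.7,"ty":0.8,"tz":0.3,"wx":0.0,"wy":0.0,"wz":-0.06,"claw":1.0},{"tx":0.7,"ty":0.8,"tz":0.3,"wx":0.0,"wy":0.0,"wz":-0.06,"claw":1.0},{"tx":0.7,"ty":0.8,"tz":0.3,"wx":0.0,"wy":0.0,"wz":-0.06,"claw":1.0},{"tx":0.7,"ty":0.8,"tz":0.3,"wx":0.0,"wy":0.0,"wz":-0.06,"claw":1.0},{"tx":0.7,"ty":0.8,"tz":0.0,"wx":0.0,"wy":0.0,"wz":-0.07,"claw":1.0},{"tx":0.7,"ty":0.8,"tz":0.0,"wx":0.0,"wy":0.0,"wz":0.0,"claw":1.0}], force=40)

```text
clock: 0.9
tool_pos: [0.3021, -0.4177, 0.3008]
eef_rot: [0.994, -0.108, -0.0, 0.0]
contact_force: [0.5, -0.5, 0.4]
opening: 0.999
finger_force: 0.0
```

Emit:
drive_tool(targets=[{"tx":0.9,"ty":1.0,"tz":0.0,"wx":0.0,"wy":0.0,"wz":0.0,"claw":1.0},{"tx":0.9,"ty":1.0,"tz":0.0,"wx":0.0,"wy":0.0,"wz":0.0,"claw":1.0},{"tx":0.9,"ty":1.0,"tz":0.0,"wx":0.0,"wy":0.0,"wz":0.0,"claw":1.0},{"tx":0.9,"ty":1.0,"tz":0.0,"wx":0.0,"wy":0.0,"wz":0.0,"claw":1.0},{"tx":0.9,"ty":1.0,"tz":0.0,"wx":0.0,"wy":0.0,"wz":0.0,"claw":1.0},{"tx":0.9,"ty":1.0,"tz":0.0,"wx":0.0,"wy":0.0,"wz":0.0,"claw":1.0},{"tx":0.9,"ty":1.0,"tz":0.0,"wx":0.0,"wy":0.0,"wz":0.0,"claw":1.0},{"tx":0.9,"ty":1.0,"tz":0.0,"wx":0.0,"wy":0.0,"wz":0.0,"claw":1.0}])

```text
clock: 1.7
tool_pos: [0.5181, -0.1774, 0.3004]
eef_rot: [0.994, -0.107, -0.0, 0.0]
contact_force: [0.5, -0.1, -0.6]
opening: 1.002
finger_force: 0.0
```

Emit:
drive_tool(targets=[{"tx":0.4,"ty":0.6,"tz":0.0,"wx":0.0,"wy":0.0,"wz":0.0,"claw":1.0},{"tx":0.0,"ty":0.5,"tz":0.0,"wx":0.0,"wy":0.0,"wz":0.0,"claw":1.0},{"tx":0.0,"ty":0.0,"tz":-0.5,"wx":0.0,"wy":0.0,"wz":0.0,"claw":1.0},{"tx":0.0,"ty":0.0,"tz":-0.5,"wx":0.0,"wy":0.0,"wz":0.0,"claw":1.0},{"tx":0.0,"ty":0.0,"tz":-0.3,"wx":0.0,"wy":0.0,"wz":0.0,"claw":1.0},{"tx":0.0,"ty":0.0,"tz":0.0,"wx":0.0,"wy":0.0,"wz":0.0,"claw":1.0},{"tx":0.0,"ty":0.0,"tz":0.0,"wx":0.0,"wy":0.0,"wz":0.0,"claw":1.0},{"tx":0.0,"ty":0.0,"tz":0.0,"wx":0.0,"wy":0.0,"wz":0.0,"claw":1.0}])

```text
clock: 2.5
tool_pos: [0.5297, -0.1462, 0.2624]
eef_rot: [0.994, -0.108, 0.001, 0.0]
contact_force: [0.4, -0.3, 0.4]
opening: 1.004
finger_force: 0.0
```

```bash
python3 - <<'E'
from h import *
s=vision.snapshot("wrist");np.savez("w1.npz",**s);cv2.imwrite("pics/w1.png",s["image"]);print(s["K"],s["cam_to_world"].round(4))
st=r.get_state();print(st["tool_pos"],st["eef_rot"],st["contact_force"])
E
```

```text
[[371.64829954   0.         320.24391309]
 [  0.         371.64829954 238.44748218]
 [  0.           0.           1.        ]] [[-2.131e-01  9.366e-01  2.783e-01  5.990e-01]
 [-9.770e-01 -2.042e-01 -6.110e-02 -1.633e-01]
 [-5.000e-04 -2.849e-01  9.586e-01  4.002e-01]
 [ 0.000e+00  0.000e+00  0.000e+00  1.000e+00]]
[ 0.52974175 -0.14616146  0.26242704] [ 9.94175067e-01 -1.07775094e-01  6.70591946e-04  1.22748988e-04] [0.50606847 0.01927039 0.09746713]
```

View pics/w1.png

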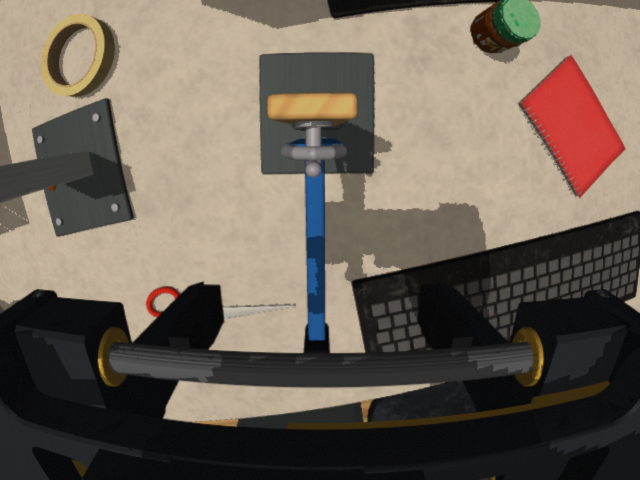

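The wrist view shows the blue bar from (315,160) to (317,340), between the fingertips at (215,290) and (430,290), with the eye at (313,152) on the hook. I'll measure its axis at z 0.180.

```bash
cat >> h.py <<'E'
def fray(s,u,v):
    K=s["K"];a=(np.asarray(u,float)-K[0,2])/K[0,0];b=(np.asarray(v,float)-K[1,2])/K[1,1];t=np.hypot(a,b)+1e-9
    d=np.stack([np.sin(t)*a/t,-np.sin(t)*b/t,-np.cos(t)],-1);return d@s["cam_to_world"][:3,:3].T
def fz(s,u,v,z):
    d=fray(s,u,v);o=s["cam_to_world"][:3,3];return o+d*((z-o[2])/d[:,2])[:,None]
E
python3 - <<'E'
from h import *
s=dict(np.load("w1.npz"));hsv=cv2.cvtColor(s["image"],cv2.COLOR_BGR2HSV)
m=cv2.inRange(hsv,(98,110,40),(125,255,255));L=[];
for v in range(180,335,3):
    u=np.nonzero(m[v,295:335])[0]+295
    if len(u)>6:L.append((u.min()-.0,u.max()+1,v))
L=np.array(L,float);a=fz(s,L[:,0]-.5,L[:,2],.18)[:,:2];b=fz(s,L[:,1]-.5,L[:,2],.18)[:,:2];c=(a+b)/2
print("width",np.linalg.norm(a-b,axis=1).round(4)[::6]);k=np.polyfit(c[:,0],c[:,1],1);print("yaw",np.degrees(np.arctan(k[0])),"y at .531",np.polyval(k,.531),c[0],c[-1])
# eye / post
vv,uu=np.mgrid[:480,:640]
mo=cv2.inRange(hsv,(8,90,130),(25,255,255));mo[:85]=0;mo[130:]=0;mo[:,:250]=0;mo[:,370:]=0;v,u=np.nonzero(mo);P=fz(s,u,v,.238)[:,:2]*1000;print(cv2.minAreaRect(P.astype(np.float32)))
v=np.arange(300,360);print("block edge",[(x,s["image"][x,317].tolist()) for x in range(318,354,4)])
print("block start at bar top z", fz(s,[317],[341],.18))
E
```

```text
width [0.0107 0.0108 0.0116 0.0111 0.0113 0.0108 0.0104 0.0106 0.0122]
yaw -12.050362096501155 y at .531 -0.14517883733955544 [ 0.57127335 -0.15367068] [ 0.46969809 -0.13203942]
((610.831298828125, -161.92276000976562), (38.3814697265625, 10.8610200881958), 78.33184051513672)
block edge [(318, [143, 86, 34]), (322, [143, 86, 35]), (326, [142, 86, 34]), (330, [142, 85, 33]), (334, [141, 84, 32]), (338, [141, 85, 33]), (342, [8, 5, 6]), (346, [10, 9, 7]), (350, [13, 11, 12])]
block start at bar top z [[ 0.46317068 -0.13129264  0.18      ]]
```

Emit:
drive_tool(targets=[{"tx":0.0,"ty":0.04,"tz":-0.5,"wx":0.0,"wy":0.0,"wz":0.0,"claw":1.0},{"tx":0.0,"ty":0.0,"tz":-0.7,"wx":0.0,"wy":0.0,"wz":0.0,"claw":1.0},{"tx":0.0,"ty":0.0,"tz":-0.7,"wx":0.0,"wy":0.0,"wz":0.0,"claw":1.0},{"tx":0.0,"ty":0.0,"tz":-0.7,"wx":0.0,"wy":0.0,"wz":0.0,"claw":1.0},{"tx":0.0,"ty":0.0,"tz":-0.6,"wx":0.0,"wy":0.0,"wz":0.0,"claw":0.6},{"tx":0.0,"ty":0.0,"tz":-0.38,"wx":0.0,"wy":0.0,"wz":0.0,"claw":0.2},{"tx":0.0,"ty":0.0,"tz":0.0,"wx":0.0,"wy":0.0,"wz":0.0,"claw":-0.2},{"tx":0.0,"ty":0.0,"tz":0.0,"wx":0.0,"wy":0.0,"wz":0.0,"claw":-0.4}], force=50)

```text
clock: 3.35
tool_pos: [0.5299, -0.1448, 0.1549]
eef_rot: [0.994, -0.108, 0.0, 0.0]
contact_force: [0.3, -0.8, -0.0]
opening: 0.662
finger_force: 0.0
```

Emit:
drive_tool(targets=[{"tx":0.0,"ty":0.0,"tz":0.0,"wx":0.0,"wy":0.0,"wz":0.0,"claw":-0.55},{"tx":0.0,"ty":0.0,"tz":0.0,"wx":0.0,"wy":0.0,"wz":0.0,"claw":-0.7},{"tx":0.0,"ty":0.0,"tz":0.0,"wx":0.0,"wy":0.0,"wz":0.0,"claw":-1.0},{"tx":0.0,"ty":0.0,"tz":0.0,"wx":0.0,"wy":0.0,"wz":0.0,"claw":-1.0},{"tx":0.0,"ty":0.0,"tz":0.0,"wx":0.0,"wy":0.0,"wz":0.0,"claw":-1.0},{"tx":0.0,"ty":0.0,"tz":0.0,"wx":0.0,"wy":0.0,"wz":0.0,"claw":-1.0},{"tx":0.0,"ty":0.0,"tz":0.0,"wx":0.0,"wy":0.0,"wz":0.0,"claw":-1.0},{"tx":0.0,"ty":0.0,"tz":0.0,"wx":0.0,"wy":0.0,"wz":0.0,"claw":-1.0}], force=50)

```text
clock: 4.15
tool_pos: [0.5295, -0.1442, 0.1543]
eef_rot: [0.994, -0.107, -0.0, -0.0]
contact_force: [-0.9, 1.6, 1.2]
opening: 0.132
finger_force: 49.9
```

Gripped (opening 11.6 mm). Next, lift 18 mm.

Emit:
drive_tool(targets=[{"tx":0.0,"ty":0.0,"tz":0.15,"wx":0.0,"wy":0.0,"wz":0.0,"claw":-1.0},{"tx":0.0,"ty":0.0,"tz":0.15,"wx":0.0,"wy":0.0,"wz":0.0,"claw":-1.0},{"tx":0.0,"ty":0.0,"tz":0.15,"wx":0.0,"wy":0.0,"wz":0.0,"claw":-1.0},{"tx":0.0,"ty":0.0,"tz":0.15,"wx":0.0,"wy":0.0,"wz":0.0,"claw":-1.0},{"tx":0.0,"ty":0.0,"tz":0.0,"wx":0.0,"wy":0.0,"wz":0.0,"claw":-1.0},{"tx":0.0,"ty":0.0,"tz":0.0,"wx":0.0,"wy":0.0,"wz":0.0,"claw":-1.0},{"tx":0.0,"ty":0.0,"tz":0.0,"wx":0.0,"wy":0.0,"wz":0.0,"claw":-1.0},{"tx":0.0,"ty":0.0,"tz":0.0,"wx":0.0,"wy":0.0,"wz":0.0,"claw":-1.0}], force=60)

```text
clock: 4.95
tool_pos: [0.5293, -0.1446, 0.1722]
eef_rot: [0.994, -0.108, -0.0, 0.0]
contact_force: [-0.7, -0.7, -2.9]
opening: 0.131
finger_force: 59.9
```

```bash
python3 - <<'E'
from h import *
s=vision.snapshot("wrist");t=vision.snapshot("scene")
im=np.hstack([s["image"][80:330,160:480],cv2.resize(t["image"][205:290,320:400],None,fx=250/85,fy=250/85,interpolation=2)]);cv2.imwrite("pics/lift.png",im)
print(r.get_state()["contact_force"])
E
```

```text
[-0.71106     0.93171822 -2.56680083]
```

View pics/lift.png

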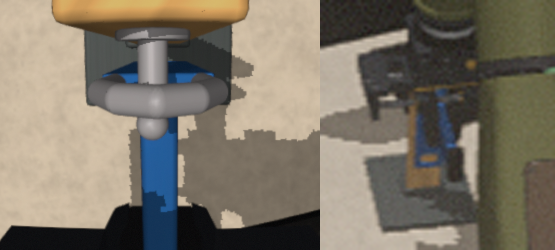

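The left part shows the bracket lifted, with the eye's bow at (150,95) and the hook tip at (152,125) inside it. The force is about 2.7 N, the bracket's weight, so nothing is rubbing. I'll pull it off along the stand's -x.

Emit:
drive_tool(targets=[{"tx":-0.2,"ty":0.04,"tz":0.0,"wx":0.0,"wy":0.0,"wz":0.0,"claw":-1.0},{"tx":-0.25,"ty":0.05,"tz":0.0,"wx":0.0,"wy":0.0,"wz":0.0,"claw":-1.0},{"tx":-0.25,"ty":0.05,"tz":0.0,"wx":0.0,"wy":0.0,"wz":0.0,"claw":-1.0},{"tx":-0.25,"ty":0.05,"tz":0.0,"wx":0.0,"wy":0.0,"wz":0.0,"claw":-1.0},{"tx":-0.25,"ty":0.05,"tz":0.0,"wx":0.0,"wy":0.0,"wz":0.0,"claw":-1.0},{"tx":-0.25,"ty":0.05,"tz":0.0,"wx":0.0,"wy":0.0,"wz":0.0,"claw":-1.0},{"tx":-0.25,"ty":0.05,"tz":0.0,"wx":0.0,"wy":0.0,"wz":0.0,"claw":-1.0},{"tx":-0.25,"ty":0.05,"tz":0.0,"wx":0.0,"wy":0.0,"wz":0.0,"claw":-1.0}])

```text
clock: 5.85
tool_pos: [0.4703, -0.1329, 0.1724]
eef_rot: [0.994, -0.107, 0.0, 0.0]
contact_force: [0.2, 0.2, -3.1]
opening: 0.132
finger_force: 59.9
```

Emit:
drive_tool(targets=[{"tx":-0.2,"ty":0.3,"tz":0.1,"wx":0.0,"wy":0.0,"wz":0.0,"claw":-1.0},{"tx":0.0,"ty":0.6,"tz":0.0,"wx":0.0,"wy":0.0,"wz":0.0,"claw":-1.0},{"tx":0.0,"ty":0.8,"tz":0.0,"wx":0.0,"wy":0.0,"wz":0.03,"claw":-1.0},{"tx":0.0,"ty":0.9,"tz":0.0,"wx":0.0,"wy":0.0,"wz":0.04,"claw":-1.0},{"tx":0.0,"ty":0.9,"tz":0.0,"wx":0.0,"wy":0.0,"wz":0.04,"claw":-1.0},{"tx":0.1,"ty":0.9,"tz":0.0,"wx":0.0,"wy":0.0,"wz":0.04,"claw":-1.0},{"tx":0.1,"ty":0.9,"tz":0.0,"wx":0.0,"wy":0.0,"wz":0.02,"claw":-1.0},{"tx":0.1,"ty":0.9,"tz":0.0,"wx":0.0,"wy":0.0,"wz":0.0,"claw":-1.0}])

```text
clock: 6.65
tool_pos: [0.4737, 0.0549, 0.1756]
eef_rot: [1.0, -0.018, 0.0, -0.0]
contact_force: [-0.2, 0.9, -4.1]
opening: 0.127
finger_force: 59.9
```

Emit:
drive_tool(targets=[{"tx":0.2,"ty":0.8,"tz":0.0,"wx":0.0,"wy":0.0,"wz":0.0,"claw":-1.0},{"tx":0.2,"ty":0.8,"tz":0.0,"wx":0.0,"wy":0.0,"wz":0.0,"claw":-1.0},{"tx":0.2,"ty":0.7,"tz":0.0,"wx":0.0,"wy":0.0,"wz":0.0,"claw":-1.0},{"tx":0.2,"ty":0.4,"tz":0.0,"wx":0.0,"wy":0.0,"wz":0.0,"claw":-1.0},{"tx":0.2,"ty":0.2,"tz":0.0,"wx":0.0,"wy":0.0,"wz":0.0,"claw":-1.0},{"tx":0.2,"ty":0.0,"tz":0.0,"wx":0.0,"wy":0.0,"wz":0.0,"claw":-1.0},{"tx":0.0,"ty":0.0,"tz":0.0,"wx":0.0,"wy":0.0,"wz":0.0,"claw":-1.0},{"tx":0.0,"ty":0.0,"tz":0.0,"wx":0.0,"wy":0.0,"wz":0.0,"claw":-1.0}])

```text
clock: 7.45
tool_pos: [0.5098, 0.1384, 0.1752]
eef_rot: [1.0, -0.02, -0.0, 0.001]
contact_force: [0.7, -0.1, -3.8]
opening: 0.126
finger_force: 59.9
```

```bash
python3 - <<'E'
from h import *
S={n:vision.snapshot(n) for n in("wrist","top","scene")}
for n in S:np.savez(n+"2.npz",**S[n])
im=np.hstack([S["wrist"]["image"][0:360,120:520],cv2.resize(S["scene"]["image"][205:325,225:325],None,fx=3,fy=3,interpolation=2)]);cv2.imwrite("pics/near.png",im)
st=r.get_state();print(st["tool_pos"],st["eef_rot"],st["contact_force"])
E
```

```text
[0.50960169 0.13913199 0.17528572] [ 9.99813120e-01 -1.93271901e-02 -3.18590281e-04  2.87681534e-04] [-0.12710995  0.11413276 -3.23605237]
```

View pics/near.png

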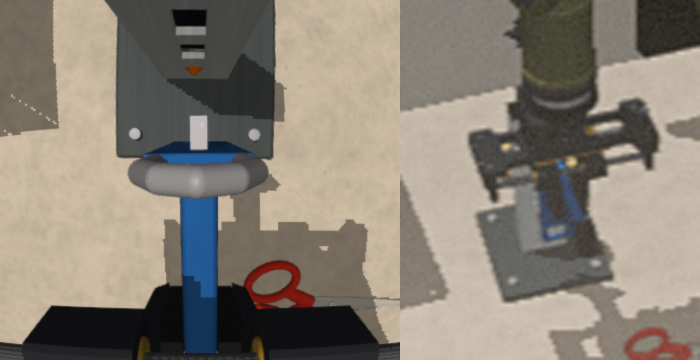

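The view shows the bar at u≈319 (full image), with the upper tab at (319,130). The slots are at (310,17) and (312,50) and the orange catch at (314,70), so the upright lies a few mm to the left. I'll measure the offset.

```bash
cat > off.py <<'E'
from h import *
import sys
tag=sys.argv[1]
s=dict(np.load(f"wrist{tag}.npz"));im=s["image"];hsv=cv2.cvtColor(im,cv2.COLOR_BGR2HSV);g=cv2.cvtColor(im,6);o=s["cam_to_world"][:3,3]
m=cv2.inRange(hsv,(98,110,40),(125,255,255));L=[]
for v in range(200,350,3):
    u=np.nonzero(m[v,290:350])[0]+290
    if len(u)>10:L.append((u.min()-.5,u.max()+.5,v))
L=np.array(L,float);c=(fz(s,L[:,0],L[:,2],.2-.001)+fz(s,L[:,1],L[:,2],.2-.001))[:,:2]/2;k=np.polyfit(c[:,0],c[:,1],1)
print("bar yaw",np.degrees(np.arctan(k[0])),"y at .5098",np.polyval(k,.5098),"y at .624",np.polyval(k,.624))
def plane(u,v,x0=.624,yaw=np.radians(-2.2),y0=.137):
    n=np.array([np.cos(yaw),np.sin(yaw),0]);p0=np.array([x0,y0,0]);d=fray(s,u,v);return o+d*(((p0-o)@n)/(d@n))[:,None]
C=cv2.inRange(hsv,(3,150,90),(18,255,255));C[:,:280]=0;C[:,350:]=0;C[100:]=0;v,u=np.nonzero(C);print("catch px",u.mean(),v.mean(),len(u),plane([u.mean()],[v.mean()],.621))
for a,b in((8,28),(40,60)):
    D=np.zeros_like(g);D[a:b,285:340]=(g[a:b,285:340]<25);n,Lb,S,Ct=cv2.connectedComponentsWithStats(D)
    for i in range(1,n):
        if S[i,4]>15:
            x,y,w,h,_=S[i];print("slot",S[i]);print(plane([x-.5,x+w-.5],[y+h/2]*2).round(4).tolist())
# plate edges at z=.01
for v in(100,110,120,135):
    row=g[v].astype(int);d=(hsv[v,:,1]<70)&(g[v]<110);u=np.nonzero(d[225:400])[0]+225;P=fz(s,[u.min()-.5,u.max()+.5],[v,v],.01);print("plate",u.min(),u.max(),P[:,:2].round(4).tolist())
# top view cap + face
s=dict(np.load(f"top{tag}.npz"));vv,uu=np.mgrid[:480,:640];W=world(s,uu,vv,s["range_z"]);
E
python3 off.py 2
```

```text
bar yaw -1.6608203334785003 y at .5098 0.13708626977944338 y at .624 0.1337750516982066
catch px 313.64772727272725 69.35227272727273 88 [[0.62099338 0.13682773 0.07280436]]
slot [293  10  33  16 497]
[[0.6242, 0.1427, 0.1761], [0.6238, 0.1307, 0.1757]]
slot [301  45  23   3  69]
[[0.6242, 0.1423, 0.1269], [0.6238, 0.131, 0.1265]]
plate 236 398 [[0.6105, 0.2019], [0.6051, 0.0698]]
plate 236 399 [[0.6022, 0.2023], [0.5968, 0.0692]]
plate 236 399 [[0.5939, 0.2028], [0.5885, 0.0694]]
plate 236 393 [[0.5814, 0.2035], [0.5761, 0.0746]]
```

Emit:
drive_tool(targets=[{"tx":0.0,"ty":0.1,"tz":0.0,"wx":0.0,"wy":0.0,"wz":0.0,"claw":-1.0},{"tx":0.2,"ty":0.0,"tz":0.0,"wx":0.0,"wy":0.0,"wz":0.0,"claw":-1.0},{"tx":0.3,"ty":-0.01,"tz":0.0,"wx":0.0,"wy":0.0,"wz":0.0,"claw":-1.0},{"tx":0.3,"ty":-0.01,"tz":0.0,"wx":0.0,"wy":0.0,"wz":0.0,"claw":-1.0},{"tx":0.1,"ty":-0.01,"tz":0.0,"wx":0.0,"wy":0.0,"wz":0.0,"claw":-1.0},{"tx":0.0,"ty":0.0,"tz":0.0,"wx":0.0,"wy":0.0,"wz":0.0,"claw":-1.0},{"tx":0.0,"ty":0.0,"tz":0.0,"wx":0.0,"wy":0.0,"wz":0.0,"claw":-1.0},{"tx":0.0,"ty":0.0,"tz":0.0,"wx":0.0,"wy":0.0,"wz":0.0,"claw":-1.0}])

```text
clock: 8.4
tool_pos: [0.5365, 0.1421, 0.1753]
eef_rot: [1.0, -0.019, -0.0, 0.0]
contact_force: [-0.5, 0.3, -3.9]
opening: 0.131
finger_force: 59.9
```

```bash
python3 - <<'E'
from h import *
S={n:vision.snapshot(n) for n in("wrist","top")}
for n in S:np.savez(n+"3.npz",**S[n])
s=S["wrist"];cv2.imwrite("pics/near3.png",cv2.resize(s["image"][0:240,200:440],None,fx=2.5,fy=2.5))
hsv=cv2.cvtColor(s["image"],cv2.COLOR_BGR2HSV);m=cv2.inRange(hsv,(98,110,40),(125,255,255));m[:195]=0;m[345:]=0;m[:,:312]=0;m[:,328:]=0
v,u=np.nonzero(m);K=s["K"];t=np.hypot((u-K[0,2])/K[0,0],(v-K[1,2])/K[1,1]);d=fray(s,u,v);P=s["cam_to_world"][:3,3]+d*(s["range_z"][v,u]/np.cos(t))[:,None]
k=np.polyfit(P[:,0],P[:,2],1);print("bar top z",np.median(P[:,2]),"pitch deg",np.degrees(np.arctan(k[0])),np.polyval(k,[.48,.6]),P[:,0].min(),P[:,0].max())
E
python3 off.py 3
```

```text
bar top z 0.20021243175246822 pitch deg 3.6131557403342103 [0.19534603 0.20292345] 0.5343344565715161 0.6077093681585001
bar yaw -1.5120832973532108 y at .5098 0.1414742320897798 y at .624 0.1384596991811341
catch px nan nan 0 [[nan nan nan]]
plate 243 399 [[0.6364, 0.2002], [0.6319, 0.073]]
plate 243 399 [[0.6281, 0.2006], [0.6236, 0.0732]]
plate 243 399 [[0.6199, 0.201], [0.6153, 0.0734]]
plate 243 399 [[0.6075, 0.2017], [0.6029, 0.0736]]off.py:13: RuntimeWarning: Mean of empty slice.
  C=cv2.inRange(hsv,(3,150,90),(18,255,255));C[:,:280]=0;C[:,350:]=0;C[100:]=0;v,u=np.nonzero(C);print("catch px",u.mean(),v.mean(),len(u),plane([u.mean()],[v.mean()],.621))
  ret = ret.dtype.type(ret / rcount)
```

View pics/near3.png

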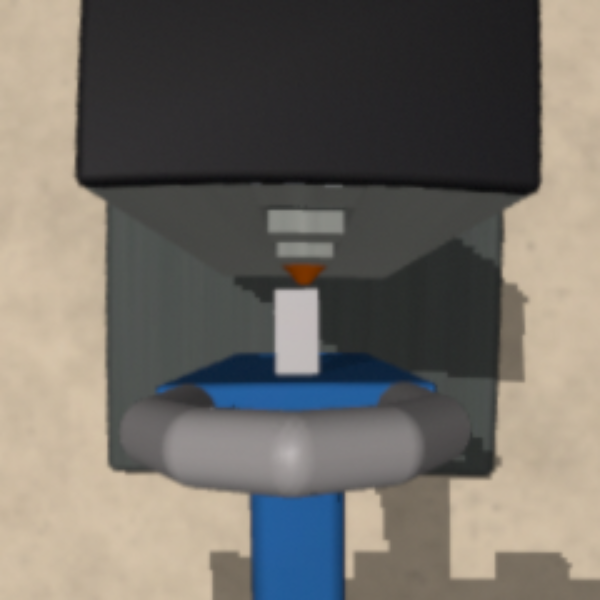

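The tab is at crop (297,330) and the slots and catch are at (305,230–275), so the bracket sits about 1.7 mm too far left. Before correcting, I'll check whether the fitted pitch is bias by running the same fit on the pre-grasp picture.

```bash
python3 - <<'E'
from h import *
for f,lo in(("w1",180),("wrist2",195),("wrist3",195)):
    s=dict(np.load(f+".npz"))
    hsv=cv2.cvtColor(s["image"],cv2.COLOR_BGR2HSV);m=cv2.inRange(hsv,(98,110,40),(125,255,255));m[:lo]=0;m[335:]=0;m[:,:312]=0;m[:,325:]=0
    v,u=np.nonzero(m);K=s["K"];t=np.hypot((u-K[0,2])/K[0,0],(v-K[1,2])/K[1,1]);d=fray(s,u,v)
    for nm,q in(("z",s["range_z"][v,u]/np.cos(t)),("ray",s["range_z"][v,u])):
        P=s["cam_to_world"][:3,3]+d*q[:,None];k=np.polyfit(P[:,0],P[:,2],1);res=P[:,2]-np.polyval(k,P[:,0]);print(f,nm,np.median(P[:,2]),np.degrees(np.arctan(k[0])),res.std())
s=dict(np.load("top0.npz"))
hsv=cv2.cvtColor(s["image"],cv2.COLOR_BGR2HSV);m=cv2.inRange(hsv,(100,100,40),(125,255,255));m[:,:330]=0;m[:,420:]=0;m[:228]=0;m[286:]=0
v,u=np.nonzero(m);P=world(s,u,v);P=P[P[:,2]>.17];k=np.polyfit(P[:,0],P[:,2],1);print("top0",np.degrees(np.arctan(k[0])))
E
```

```text
w1 z 0.1793202211969831 4.662297490982656 0.01396845931779345
w1 ray 0.18069963612125717 2.1882579838574197 0.014144614010090633
wrist2 z 0.2002236307952321 10.37749386400727 0.009364346526143333
wrist2 ray 0.2009254813989758 7.453802205449281 0.009528729833283381
wrist3 z 0.20020827973817099 5.223194445790777 0.0065841392012623845
wrist3 ray 0.20085323552981355 1.8046036809534314 0.006721431747021764
top0 0.44902407530592775
```

```bash
python3 - <<'E'
from h import *
from scipy.stats import theilslopes
for f,lo in(("w1",165),("wrist2",200),("wrist3",200)):
    s=dict(np.load(f+".npz"))
    hsv=cv2.cvtColor(s["image"],cv2.COLOR_BGR2HSV);m=cv2.inRange(hsv,(98,110,40),(125,255,255));m[:lo]=0;m[338:]=0;m[:,:314]=0;m[:,324:]=0
    v,u=np.nonzero(m);K=s["K"];t=np.hypot((u-K[0,2])/K[0,0],(v-K[1,2])/K[1,1]);d=fray(s,u,v)
    P=s["cam_to_world"][:3,3]+d*(s["range_z"][v,u]/np.cos(t))[:,None];z0=np.median(P[:,2]);P=P[abs(P[:,2]-z0)<.008][::2];a=theilslopes(P[:,2],P[:,0]);print(f,len(P),z0,np.degrees(np.arctan(a[0])),P[:,0].min(),P[:,0].max())
E
```

```text
w1 820 0.17933770580125813 0.20871484388498568 0.46505182613016294 0.5791804255886945
wrist2 685 0.20024478348831926 0.061069161732173374 0.5108772499661329 0.5597380436661282
wrist3 687 0.20020150936787112 -0.024676254295829758 0.5374085317742946 0.5865817074054184
```

The bar is level, so the pitch was noise. Next: correct y and go in.

Emit:
drive_tool(targets=[{"tx":0.0,"ty":-0.06,"tz":0.0,"wx":0.0,"wy":0.0,"wz":0.0,"claw":-1.0},{"tx":0.1,"ty":0.0,"tz":0.0,"wx":0.0,"wy":0.0,"wz":0.0,"claw":-1.0},{"tx":0.12,"ty":-0.01,"tz":0.0,"wx":0.0,"wy":0.0,"wz":0.0,"claw":-1.0},{"tx":0.12,"ty":0.0,"tz":0.0,"wx":0.0,"wy":0.0,"wz":0.0,"claw":-1.0},{"tx":0.12,"ty":-0.01,"tz":0.0,"wx":0.0,"wy":0.0,"wz":0.0,"claw":-1.0},{"tx":0.1,"ty":0.0,"tz":0.0,"wx":0.0,"wy":0.0,"wz":0.0,"claw":-1.0},{"tx":0.0,"ty":0.0,"tz":0.0,"wx":0.0,"wy":0.0,"wz":0.0,"claw":-1.0},{"tx":0.0,"ty":0.0,"tz":0.0,"wx":0.0,"wy":0.0,"wz":0.0,"claw":-1.0}])

```text
clock: 9.3
tool_pos: [0.5537, 0.1397, 0.1753]
eef_rot: [1.0, -0.019, -0.0, 0.0]
contact_force: [0.7, -0.0, -2.7]
opening: 0.129
finger_force: 59.9
```

Emit:
drive_tool(targets=[{"tx":0.07,"ty":0.0,"tz":0.0,"wx":0.0,"wy":0.0,"wz":0.0,"claw":-1.0},{"tx":0.07,"ty":0.0,"tz":0.0,"wx":0.0,"wy":0.0,"wz":0.0,"claw":-1.0},{"tx":0.05,"ty":0.0,"tz":0.0,"wx":0.0,"wy":0.0,"wz":0.0,"claw":-1.0},{"tx":0.0,"ty":0.0,"tz":0.0,"wx":0.0,"wy":0.0,"wz":0.0,"claw":-1.0},{"tx":0.0,"ty":0.0,"tz":0.0,"wx":0.0,"wy":0.0,"wz":0.0,"claw":-1.0},{"tx":0.0,"ty":0.0,"tz":0.0,"wx":0.0,"wy":0.0,"wz":0.0,"claw":-1.0},{"tx":0.0,"ty":0.0,"tz":0.0,"wx":0.0,"wy":0.0,"wz":0.0,"claw":-1.0},{"tx":0.0,"ty":0.0,"tz":0.0,"wx":0.0,"wy":0.0,"wz":0.0,"claw":-1.0}])

```text
clock: 10.1
tool_pos: [0.5593, 0.1397, 0.1753]
eef_rot: [1.0, -0.019, -0.0, 0.0]
contact_force: [-0.3, 1.3, -3.0]
opening: 0.131
finger_force: 59.9
```

Emit:
drive_tool(targets=[{"tx":0.04,"ty":0.0,"tz":0.0,"wx":0.0,"wy":0.0,"wz":0.0,"claw":-1.0},{"tx":0.03,"ty":0.0,"tz":0.0,"wx":0.0,"wy":0.0,"wz":0.0,"claw":-1.0},{"tx":0.03,"ty":0.0,"tz":0.0,"wx":0.0,"wy":0.0,"wz":0.0,"claw":-1.0},{"tx":0.0,"ty":0.0,"tz":0.0,"wx":0.0,"wy":0.0,"wz":0.0,"claw":-1.0},{"tx":0.0,"ty":0.0,"tz":0.0,"wx":0.0,"wy":0.0,"wz":0.0,"claw":-1.0},{"tx":0.0,"ty":0.0,"tz":0.0,"wx":0.0,"wy":0.0,"wz":0.0,"claw":-1.0},{"tx":0.0,"ty":0.0,"tz":0.0,"wx":0.0,"wy":0.0,"wz":0.0,"claw":-1.0},{"tx":0.0,"ty":0.0,"tz":0.0,"wx":0.0,"wy":0.0,"wz":0.0,"claw":-1.0}])

```text
clock: 10.9
tool_pos: [0.5594, 0.1398, 0.1747]
eef_rot: [1.0, -0.018, -0.003, 0.0]
contact_force: [-8.1, 0.5, -1.1]
opening: 0.13
finger_force: 59.9
```

```bash
python3 - <<'E'
from h import *
s=vision.snapshot("wrist");cv2.imwrite("pics/near4.png",cv2.resize(s["image"][60:240,220:420],None,fx=3,fy=3));print(r.get_state()["contact_force"],r.get_state()["moment"])
E
```

```text
[-7.21849968  1.13111367 -1.05627344] [ 0.1171429   1.44536453 -0.04933434]
```

View pics/near4.png

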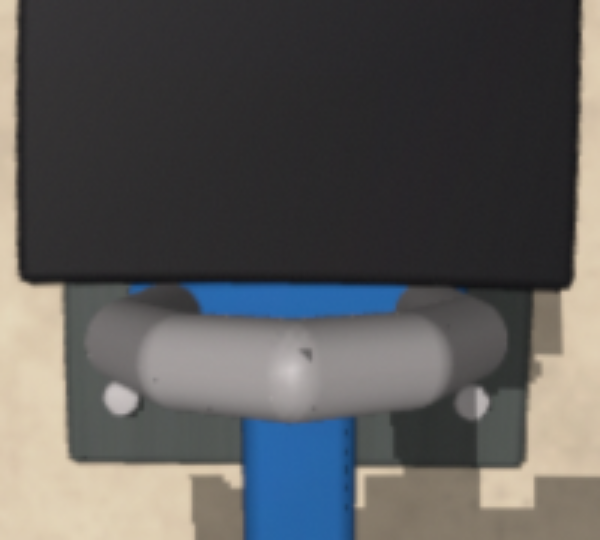

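Flange contact with 8 N at x=0.5593, as expected; the picture shows the flange flush under the cap at crop (295,300). Ease the push slightly and go down.

Emit:
drive_tool(targets=[{"tx":-0.06,"ty":0.0,"tz":0.0,"wx":0.0,"wy":0.0,"wz":0.0,"claw":-1.0},{"tx":0.0,"ty":0.0,"tz":-0.1,"wx":0.0,"wy":0.0,"wz":0.0,"claw":-1.0},{"tx":0.0,"ty":0.0,"tz":-0.1,"wx":0.0,"wy":0.0,"wz":0.0,"claw":-1.0},{"tx":0.0,"ty":0.0,"tz":-0.05,"wx":0.0,"wy":0.0,"wz":0.0,"claw":-1.0},{"tx":0.0,"ty":0.0,"tz":0.0,"wx":0.0,"wy":0.0,"wz":0.0,"claw":-1.0},{"tx":0.0,"ty":0.0,"tz":0.0,"wx":0.0,"wy":0.0,"wz":0.0,"claw":-1.0},{"tx":0.0,"ty":0.0,"tz":0.0,"wx":0.0,"wy":0.0,"wz":0.0,"claw":-1.0},{"tx":0.0,"ty":0.0,"tz":0.0,"wx":0.0,"wy":0.0,"wz":0.0,"claw":-1.0}])

```text
clock: 11.75
tool_pos: [0.5593, 0.1398, 0.1682]
eef_rot: [1.0, -0.019, -0.001, 0.0]
contact_force: [-7.1, -0.8, 4.6]
opening: 0.126
finger_force: 59.9
```

Emit:
drive_tool(targets=[{"tx":-0.03,"ty":0.0,"tz":-0.1,"wx":0.0,"wy":0.0,"wz":0.0,"claw":-1.0},{"tx":0.0,"ty":0.0,"tz":-0.1,"wx":0.0,"wy":0.0,"wz":0.0,"claw":-1.0},{"tx":0.0,"ty":0.0,"tz":-0.1,"wx":0.0,"wy":0.0,"wz":0.0,"claw":-1.0},{"tx":0.0,"ty":0.0,"tz":-0.1,"wx":0.0,"wy":0.0,"wz":0.0,"claw":-1.0},{"tx":0.0,"ty":0.0,"tz":0.0,"wx":0.0,"wy":0.0,"wz":0.0,"claw":-1.0},{"tx":0.0,"ty":0.0,"tz":0.0,"wx":0.0,"wy":0.0,"wz":0.0,"claw":-1.0},{"tx":0.0,"ty":0.0,"tz":0.0,"wx":0.0,"wy":0.0,"wz":0.0,"claw":-1.0},{"tx":0.0,"ty":0.0,"tz":0.0,"wx":0.0,"wy":0.0,"wz":0.0,"claw":-1.0}])

```text
clock: 12.55
tool_pos: [0.5594, 0.1396, 0.1556]
eef_rot: [1.0, -0.019, -0.0, 0.0]
contact_force: [-4.7, -0.4, -4.3]
opening: 0.131
finger_force: 59.9
```

Emit:
drive_tool(targets=[{"tx":0.0,"ty":0.0,"tz":-0.06,"wx":0.0,"wy":0.0,"wz":0.0,"claw":-1.0},{"tx":0.0,"ty":0.0,"tz":-0.06,"wx":0.0,"wy":0.0,"wz":0.0,"claw":-1.0},{"tx":0.0,"ty":0.0,"tz":-0.06,"wx":0.0,"wy":0.0,"wz":0.0,"claw":-1.0},{"tx":0.0,"ty":0.0,"tz":-0.06,"wx":0.0,"wy":0.0,"wz":0.0,"claw":-1.0},{"tx":0.0,"ty":0.0,"tz":0.0,"wx":0.0,"wy":0.0,"wz":0.0,"claw":-1.0},{"tx":0.0,"ty":0.0,"tz":0.0,"wx":0.0,"wy":0.0,"wz":0.0,"claw":-1.0},{"tx":0.0,"ty":0.0,"tz":0.0,"wx":0.0,"wy":0.0,"wz":0.0,"claw":-1.0},{"tx":0.0,"ty":0.0,"tz":0.0,"wx":0.0,"wy":0.0,"wz":0.0,"claw":-1.0}])

```text
clock: 13.35
tool_pos: [0.5584, 0.1406, 0.1523]
eef_rot: [1.0, -0.019, -0.0, -0.001]
contact_force: [-16.2, 0.1, 26.2]
opening: 0.129
finger_force: 60.1
```

Bottomed at TCP z 0.1523 (foot at about 0.050) with 26 N. I'll relax, then open.

Emit:
drive_tool(targets=[{"tx":-0.03,"ty":0.0,"tz":0.06,"wx":0.0,"wy":0.0,"wz":0.0,"claw":-1.0},{"tx":-0.03,"ty":0.0,"tz":0.05,"wx":0.0,"wy":0.0,"wz":0.0,"claw":-1.0},{"tx":0.0,"ty":0.0,"tz":0.03,"wx":0.0,"wy":0.0,"wz":0.0,"claw":-1.0},{"tx":0.0,"ty":0.0,"tz":0.03,"wx":0.0,"wy":0.0,"wz":0.0,"claw":-1.0},{"tx":0.0,"ty":0.0,"tz":0.03,"wx":0.0,"wy":0.0,"wz":0.0,"claw":-1.0},{"tx":0.0,"ty":0.0,"tz":0.0,"wx":0.0,"wy":0.0,"wz":0.0,"claw":-1.0},{"tx":0.0,"ty":0.0,"tz":0.0,"wx":0.0,"wy":0.0,"wz":0.0,"claw":-1.0},{"tx":0.0,"ty":0.0,"tz":0.0,"wx":0.0,"wy":0.0,"wz":0.0,"claw":-1.0}])

```text
clock: 14.15
tool_pos: [0.5585, 0.1398, 0.1546]
eef_rot: [1.0, -0.019, 0.0, -0.0]
contact_force: [0.4, 0.6, -3.3]
opening: 0.129
finger_force: 59.9
```

Emit:
drive_tool(targets=[{"tx":0.0,"ty":0.0,"tz":0.04,"wx":0.0,"wy":0.0,"wz":0.0,"claw":-1.0},{"tx":0.0,"ty":0.0,"tz":0.03,"wx":0.0,"wy":0.0,"wz":0.0,"claw":-1.0},{"tx":0.0,"ty":0.0,"tz":0.0,"wx":0.0,"wy":0.0,"wz":0.0,"claw":-1.0},{"tx":0.0,"ty":0.0,"tz":0.0,"wx":0.0,"wy":0.0,"wz":0.0,"claw":-1.0},{"tx":0.0,"ty":0.0,"tz":0.0,"wx":0.0,"wy":0.0,"wz":0.0,"claw":-1.0},{"tx":0.0,"ty":0.0,"tz":0.0,"wx":0.0,"wy":0.0,"wz":0.0,"claw":-1.0},{"tx":0.0,"ty":0.0,"tz":0.0,"wx":0.0,"wy":0.0,"wz":0.0,"claw":-1.0},{"tx":0.0,"ty":0.0,"tz":0.0,"wx":0.0,"wy":0.0,"wz":0.0,"claw":-1.0}])

```text
clock: 14.95
tool_pos: [0.5579, 0.1397, 0.1567]
eef_rot: [1.0, -0.019, 0.0, 0.0]
contact_force: [-0.2, 0.6, -3.5]
opening: 0.131
finger_force: 59.9
```

The bracket rose freely by 4 mm while 1.5 mm off the face, which could be slack. I'll push it back to the face and down again, then unload only to near zero and let go.

Emit:
drive_tool(targets=[{"tx":0.06,"ty":0.0,"tz":0.0,"wx":0.0,"wy":0.0,"wz":0.0,"claw":-1.0},{"tx":0.04,"ty":0.0,"tz":-0.06,"wx":0.0,"wy":0.0,"wz":0.0,"claw":-1.0},{"tx":0.0,"ty":0.0,"tz":-0.06,"wx":0.0,"wy":0.0,"wz":0.0,"claw":-1.0},{"tx":0.0,"ty":0.0,"tz":-0.06,"wx":0.0,"wy":0.0,"wz":0.0,"claw":-1.0},{"tx":0.0,"ty":0.0,"tz":-0.06,"wx":0.0,"wy":0.0,"wz":0.0,"claw":-1.0},{"tx":0.0,"ty":0.0,"tz":-0.06,"wx":0.0,"wy":0.0,"wz":0.0,"claw":-1.0},{"tx":0.0,"ty":0.0,"tz":0.0,"wx":0.0,"wy":0.0,"wz":0.0,"claw":-1.0},{"tx":0.0,"ty":0.0,"tz":0.0,"wx":0.0,"wy":0.0,"wz":0.0,"claw":-1.0}])

```text
clock: 15.75
tool_pos: [0.5577, 0.141, 0.1514]
eef_rot: [1.0, -0.018, -0.002, -0.001]
contact_force: [-17.9, -0.4, 33.8]
opening: 0.128
finger_force: 60.0
```

Emit:
drive_tool(targets=[{"tx":0.0,"ty":0.0,"tz":0.05,"wx":0.0,"wy":0.0,"wz":0.0,"claw":-1.0},{"tx":-0.03,"ty":0.0,"tz":0.04,"wx":0.0,"wy":0.0,"wz":0.0,"claw":-1.0},{"tx":0.0,"ty":0.0,"tz":0.0,"wx":0.0,"wy":0.0,"wz":0.0,"claw":-1.0},{"tx":0.0,"ty":0.0,"tz":0.0,"wx":0.0,"wy":0.0,"wz":0.0,"claw":-1.0},{"tx":0.0,"ty":0.0,"tz":0.0,"wx":0.0,"wy":0.0,"wz":0.0,"claw":-1.0},{"tx":0.0,"ty":0.0,"tz":0.0,"wx":0.0,"wy":0.0,"wz":0.0,"claw":-1.0},{"tx":0.0,"ty":0.0,"tz":0.0,"wx":0.0,"wy":0.0,"wz":0.0,"claw":-1.0},{"tx":0.0,"ty":0.0,"tz":0.0,"wx":0.0,"wy":0.0,"wz":0.0,"claw":-1.0}])

```text
clock: 16.55
tool_pos: [0.558, 0.1407, 0.1521]
eef_rot: [1.0, -0.018, -0.002, -0.0]
contact_force: [-10.5, 0.5, 15.6]
opening: 0.129
finger_force: 60.0
```

Emit:
drive_tool(targets=[{"tx":-0.03,"ty":0.0,"tz":0.04,"wx":0.0,"wy":0.0,"wz":0.0,"claw":-1.0},{"tx":-0.03,"ty":0.0,"tz":0.03,"wx":0.0,"wy":0.0,"wz":0.0,"claw":-1.0},{"tx":0.0,"ty":0.0,"tz":0.0,"wx":0.0,"wy":0.0,"wz":0.0,"claw":-1.0},{"tx":0.0,"ty":0.0,"tz":0.0,"wx":0.0,"wy":0.0,"wz":0.0,"claw":-0.6},{"tx":0.0,"ty":0.0,"tz":0.0,"wx":0.0,"wy":0.0,"wz":0.0,"claw":-0.4},{"tx":0.0,"ty":0.0,"tz":0.0,"wx":0.0,"wy":0.0,"wz":0.0,"claw":-0.2},{"tx":0.0,"ty":0.0,"tz":0.0,"wx":0.0,"wy":0.0,"wz":0.0,"claw":0.0},{"tx":0.0,"ty":0.0,"tz":0.0,"wx":0.0,"wy":0.0,"wz":0.0,"claw":0.0}])

```text
clock: 17.35
tool_pos: [0.5584, 0.1397, 0.1525]
eef_rot: [1.0, -0.019, 0.0, 0.0]
contact_force: [-0.2, 0.1, -0.0]
opening: 0.5
finger_force: 0.0
```

Emit:
drive_tool(targets=[{"tx":0.0,"ty":0.0,"tz":0.5,"wx":0.0,"wy":0.0,"wz":0.0,"claw":0.0},{"tx":0.0,"ty":0.0,"tz":0.8,"wx":0.0,"wy":0.0,"wz":0.0,"claw":0.2},{"tx":0.0,"ty":0.0,"tz":0.9,"wx":0.0,"wy":0.0,"wz":0.0,"claw":0.2},{"tx":-0.5,"ty":0.0,"tz":0.9,"wx":0.0,"wy":0.0,"wz":0.0,"claw":0.2},{"tx":-0.9,"ty":-0.9,"tz":0.5,"wx":0.0,"wy":0.0,"wz":0.0,"claw":0.2},{"tx":-0.5,"ty":-0.9,"tz":0.0,"wx":0.0,"wy":0.0,"wz":0.0,"claw":0.2},{"tx":0.0,"ty":-0.9,"tz":0.0,"wx":0.0,"wy":0.0,"wz":0.0,"claw":0.2},{"tx":0.0,"ty":-0.9,"tz":0.0,"wx":0.0,"wy":0.0,"wz":0.0,"claw":0.2}])

```text
clock: 18.15
tool_pos: [0.5008, 0.0308, 0.261]
eef_rot: [1.0, -0.018, 0.0, 0.0]
contact_force: [0.3, -0.4, -0.1]
opening: 0.596
finger_force: 0.0
```

```bash
python3 - <<'E'
from h import *
S={n:vision.snapshot(n) for n in("wrist","top","scene")}
for n in S:np.savez(n+"5.npz",**S[n])
a=cv2.resize(S["scene"]["image"][225:305,240:310],None,fx=5,fy=5,interpolation=2);b=cv2.resize(S["top"]["image"][185:265,215:285],None,fx=5,fy=5,interpolation=2)
cv2.imwrite("pics/done.png",np.hstack([a,b]))
s=S["top"];hsv=cv2.cvtColor(s["image"],cv2.COLOR_BGR2HSV);m=cv2.inRange(hsv,(100,100,40),(125,255,255));m[:,:200]=0;m[:,330:]=0;m[:190]=0;m[330:]=0
v,u=np.nonzero(m);P=world(s,u,v);P=P[P[:,2]>.15];k=np.polyfit(P[:,0],P[:,2],1);print(len(P),np.median(P,0),P.min(0),P.max(0),np.degrees(np.arctan(k[0])))
E
```

```text
193 [0.56971154 0.14132464 0.17843077] [0.40166505 0.00576482 0.17145388] [0.62030889 0.14733292 1.33185054] -31.725227959463695
```

View pics/done.png

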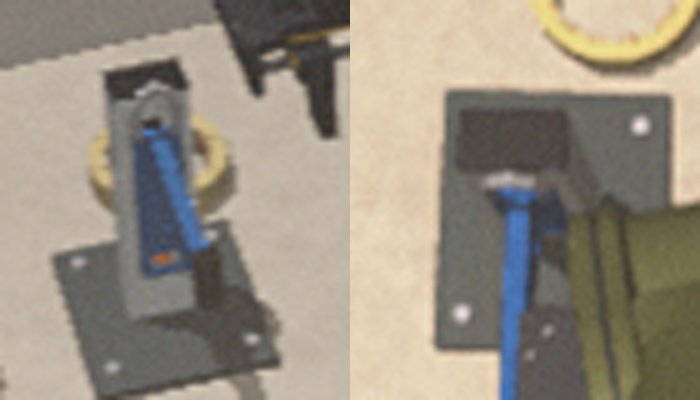

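The scene crop shows the flange flush on the upright with the eye up at (152,105). The orange catch shows through the foot window at (163,260). One last numeric check (bar height and pitch, catch colour and position), then hand in if it holds.

```bash
python3 - <<'E'
from h import *
from scipy.stats import theilslopes
s=dict(np.load("top5.npz"));hsv=cv2.cvtColor(s["image"],cv2.COLOR_BGR2HSV);m=cv2.inRange(hsv,(100,100,40),(125,255,255));m[:,:300]*=1;m[:,330:]=0;m[:190]=0;m[330:]=0
v,u=np.nonzero(m);P=world(s,u,v);P=P[(abs(P[:,2]-.178)<.01)];a=theilslopes(P[:,2],P[:,0]);y=theilslopes(P[:,1],P[:,0])
z=np.median(P[:,2]);pitch=np.degrees(np.arctan(a[0]));print("z",z,"pitch",pitch,"yaw",np.degrees(np.arctan(y[0])),"y@face",y[1]+y[0]*.624)
out=[]
for f in("scene0","scene5"):
    s=dict(np.load(f+".npz"));hsv=cv2.cvtColor(s["image"],cv2.COLOR_BGR2HSV)
    m=cv2.inRange(hsv,(3,110,90),(20,255,255));m[:268]=0;m[285:]=0;m[:,:262]=0;m[:,285:]=0;v,u=np.nonzero(m);print(f,len(u),u.mean(),v.mean());out.append(len(u))
print(r.get_state()["contact_force"])
if abs(z-.179)<.0025 and abs(pitch)<2 and out[1]>=3:print(workorder.finish_job())
E
```

```text
z 0.17843038294120528 pitch 1.165832237352153 yaw -3.7257046822240336 y@face 0.13780948431603757
scene0 5 272.2 275.6
scene5 4 272.0 276.25
[0.15019776 0.1587828  0.24422217]
the job is handed in; nothing more can be done
None
```

The bracket is off the hook and seated on the upright, and the job is handed in: both tabs are in their slots, the bar's top measures 178 mm against 179 mm at home, and the orange catch shows out in the foot window.

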